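Refit the pivot rod of a bedside swing-arm lamp

TASK

First click the bedside lamp base off: press the switch on its foot fully down and let it come back up. Then lift the plain brass pivot rod out of its wooden block, thread it from above down through the upper eye and then the lower eye of the lamp base, and finish while still holding it there in the gripper, upright and still, with about a finger's breadth of its end showing below the lower eye and clear of the foot. Leave the other things on the dresser where they are.

Things in the scene. Friction and masses are not known exactly. Their poses are not given: they have to be found in the camera images.
- lamp: Dark iron lamp base, fixed. Oblong foot, 110 mm wide (its x), 270 mm long (its y), 15 mm thick; origin at the centre of its underside, z up. At y = 105 mm a round post 18 mm thick rises to a ball, top at z = 144 mm. Two round steel eyes stick out of it towards -y, one straight above the other, both on the upright axis x = 0, y = 50 mm, over the foot.
- eye_upper (a point): Centre of the upper eye's top mouth. Each eye is a level ring 16 mm high, 33 mm across (41 mm at its rim), bore 17 mm, which flares to 25 mm in the top 6 mm. Upper eye: z = 112 to 128 mm above the table.
- eye_lower (a point): Centre of the lower eye's top mouth, exactly under the upper one. Lower eye: z = 60 to 76 mm above the table, same shape.
- switch_top (a point): Centre of the top of the round white push switch (30 mm across, in a black housing) on the lamp's foot, at y = -85 mm of the foot; its top is 37 mm above the table when up.
- switch (a joint): Travel of the push switch in m: 0 up, 0.006 fully down. A spring returns it; fully down takes about 5 N.
- rod: Plain round brass rod, 12 mm thick, 170 mm long, about 120 g, loose, without a head, standing upright in its block. Origin at the centre of its lower end, its z along the rod, upwards. The lower end is chamfered (3 mm long, to 8 mm across). Starts with its lower end 15 mm above the table and its top 185 mm above it.
- rod_tip (a point): Centre of the rod's lower end.
- rod_top (a point): Centre of the rod's top end.
- rod_block: Dark wooden block 70 x 70 x 60 mm, fixed, origin at the centre of its underside; the rod stands 45 mm deep in the 13.5 mm hole in its middle. It may swap places with the candle block.
- candle_block: A like wooden block 70 x 70 x 60 mm, fixed, with a short white candle (22 mm thick) on it; top of the wick at 126 mm. Not part of the job.
- mug: White mug, rim 76 mm across, 85 mm high, loose; origin at the centre of its underside. Leave alone.
- case: Blue glasses case 55 x 150 x 40 mm high, loose; origin at the centre of its underside. Leave alone.
- clock: Grey alarm clock 45 x 90 x 80 mm high, loose; origin at the centre of its underside. Leave alone.
- jar: Small amber jar, 56 mm across, 50 mm high, loose; origin at the centre of its underside. Leave alone.

How it is judged:
By the outcome, as a careful person would: the job done as asked, in the order asked, and still so for the second after the job is handed in, while the arm keeps its last pose, push and grip.
It also fails if it takes over 64 s, if anything falls off the work surface, if the arm or the gripper's body presses on something with over 40 N, if the wrist force passes 120 N, or if a joint passes its speed limit or range.

ROBOT

A 6-joint arm with a two-finger parallel gripper is mounted at the origin on the work surface. World frame = base frame: x ahead of the robot, y to its left, z up, the work surface at z = 0. Lengths are in m, angles in rad, forces in N, time in s.
With the tool pointing down it reaches from about 0.35 to 0.85 m from the base axis. Payload 8.1 kg.
Tool frame: the origin (TCP) lies midway between the tips of the shut fingers; the grasp point (between the pads) lies robot.grip_depth behind it (robot.grip_depth is the distance from the TCP to the grasp point, in m); z points along the fingers, y is the line along which they close (so a half turn about z gives the same grasp; the last joint's range is limited). The gripper opens to 93 mm and grips with 3 to 60 N. Pads are 15 mm wide; open, the fingers measure 128 mm over their backs; the gripper's body (75 mm by 188 mm) begins 65 mm behind the grasp point.
Start: joints at [-1.406, 0.13, 1.488, -0, 1.523, -0.085], TCP at [0.148, -0.581, 0.219] pointing down, gripper open.
Joint ranges: [-2.96, 2.96], [-0.89, 2.26], [0.02, 2.5], [-1.34, 4.48], [0, 2.73], [-2.66, 2.66]. Speed limits (rad/s): [2.39, 2.39, 2.79, 3.14, 3.14, 3.14].

INTERFACE

Orientations are given as a rotation vector (axis times angle).
In Python, from plant import robot gives the robot as it stands.
- The arm moves only by the tool carry_out, never from a script. Its argument "rows" is a list of rows, each a list of 6 numbers: the shift along the tool's x, y, z in m, then the turn, a rotation vector about the tool's x, y, z in degrees. A call has 1 to 12 rows; each row is the pose to reach, as a shift and turn from the pose commanded when the call began, along the tool's axes at that moment; what a row does not reach only later rows make up. A row lasts 1/8 s, in which the tool goes at most 62.5 mm and 10.7 degrees, less where a joint would pass 70% of its speed; a pose out of reach is approached as far as the arm can. A call with a gripper value outside its range is refused whole. "jaw" is the closure in counts, from 0 (fully open) to 255 (shut), set as the call begins (left out, the last holds). The fingers move at their own pace and stop on an object; "force" is the grip in N (left out, the last holds). Time passes only in rows, so rows that repeat a pose let the fingers close. It gives the time, the measured TCP pose, the force, the opening and the grip force at its end, in the units of the state.
- robot.read_state(): the state, without advancing time (a new reading comes with each control period).
- robot.read_camera(name): name is "scene" or "side" or "wrist"; returns the picture (480x640x3 uint8, red, green, blue); there is no depth.
- robot.camera_model(name): a dict with "fx", "fy", "cx", "cy" (pixels), "dist" ([k1, k2, p1, p2, k3] as OpenCV has them; the pictures are not rectified), "R" (3x3) and "t" (3): a world point X has camera coordinates R X + t; the wrist camera has in their place "mount" (4x4, takes a point from camera to tool coordinates, whose origin is the TCP and whose axes are the flange's). Camera axes: x right, y down, z forward; pixel columns grow to the right and rows downward; lengths in m; the calibration is good to about 2 mm. A picture is of the moment at which its call begins: read the wrist's pose just before it. camera_model takes no time and is no camera call.
- robot.close_job(): hands the job in; it is judged then, once.
Trained networks look in the newest picture that a camera, given by its name, has taken for a name from the list of things; names that differ only in an ending like _2 or _b are one class to them, and where a whole thing is asked for, a point or a joint stands for the part that bears it (a point fixed in the world has none). Each returns a list of dicts, best first, with "conf" (0 to 1); they miss things now and then, are a little off and sometimes report something else, mostly with a low value. They report only what shows in the picture. A call takes as long as a camera call.
- robot.outline_of(camera, target): "pixels" (480x640 bool, what is visible of it) and "pixel" ([column, row] in pixels, amid what is visible of it).
The state is a dict: "t": time; "q": joint angles; "dq": joint speeds; "joint_torque": joint torques, N m; "tool_pos": TCP position; "orientation": TCP orientation; "force": force on the tool from outside, world axes, zero at the start; "wrist_torque": the same for the moment, N m; "opening": finger opening in m; "gripper_force": force on a finger pad.
Only numpy, scipy, OpenCV 4.12 (cv2) and the standard library are available. Lean on these libraries where they do the work, as an engineer would, in place of code of your own. Each camera call takes 0.05 s, during which the arm holds its last target. There are 200 camera calls.

## Working session

There is one attempt and no reset: what is moved stays moved. The work goes in short steps, Python scripts to look and compute and a tool call to move; the robot and the scene stay as the last step left them, time stands still between calls to the robot, and variables do not carry over. Pictures are saved under pics/ and viewed, at most 10 in all, crops included, and the job is handed in when it is done.

Besides the shell and the picture viewer there is one more tool, called after "Request:" as name(argument=value, ...), one argument or row to a line, values as JSON. carry_out: Moves the arm, as the interface text tells. Its arguments: {"type":"object","properties":{"rows":{"type":"array"},"jaw":{"type":"number"},"force":{"type":"number"}},"required":["rows"]}

```bash
mkdir -p pics; ls
cat > h.py <<'E'
import numpy as np, cv2
from scipy.spatial.transform import Rotation as Ro
from plant import robot
def KD(c):
    m=robot.camera_model(c); return m,np.array([[m['fx'],0,m['cx']],[0,m['fy'],m['cy']],[0,0,1.]]),np.array(m['dist'],float)
def ext(c,s=None):
    m,K,D=KD(c)
    if c!='wrist': return np.array(m['R']),np.array(m['t']),K,D
    s=s or robot.read_state(); T=np.eye(4); T[:3,:3]=Ro.from_rotvec(s['orientation']).as_matrix(); T[:3,3]=s['tool_pos']
    W=np.linalg.inv(T@np.array(m['mount'])); return W[:3,:3],W[:3,3],K,D
def ray(px,E):
    R,t,K,D=E; u=cv2.undistortPoints(np.array([[px]],float),K,D)[0,0]
    d=R.T@np.array([u[0],u[1],1]); return -R.T@t,d/np.linalg.norm(d)
def onz(px,E,z):
    o,d=ray(px,E); return o+d*(z-o[2])/d[2]
def proj(X,E):
    R,t,K,D=E; return cv2.projectPoints(np.atleast_2d(np.array(X,float)),cv2.Rodrigues(R)[0],t,K,D)[0][:,0]
def tri(rs):
    A=sum(np.eye(3)-np.outer(d,d) for o,d in rs); b=sum((np.eye(3)-np.outer(d,d))@o for o,d in rs); return np.linalg.solve(A,b)
def save(c,n):
    im=robot.read_camera(c); cv2.imwrite('pics/'+n+'.png',im[:,:,::-1]); return im
E
cat > a.py <<'E'
from h import *
s=robot.read_state(); print(s['t'],s['tool_pos'],s['orientation'],s['opening'],robot.grip_depth)
ims=[]
for c in ('scene','side','wrist'):
    im=save(c,c+'0'); ims.append(im); 
    for n in ('lamp','eye_upper','eye_lower','switch_top','rod','rod_tip','rod_top','rod_block','candle_block','mug','case','clock','jar'):
        try: r=robot.outline_of(c,n)
        except Exception as e: print(c,n,repr(e)[:80]); continue
        for q in r[:2]:
            ys,xs=np.nonzero(q['pixels']); print(c,n,round(q['conf'],2),np.round(q['pixel'],1),len(xs),(xs.min(),xs.max(),ys.min(),ys.max()) if len(xs) else '')
m=np.vstack([np.hstack(ims[:2])]); cv2.imwrite('pics/m0.png',cv2.resize(m,(800,300),interpolation=cv2.INTER_AREA)[:,:,::-1])
E
python3 a.py
```

```text
pics
0.0 [ 0.14825517 -0.58081884  0.21761765] [-3.11533957e+00 -3.91112467e-01  6.09459375e-05] 0.09318879814178278 0.0188
scene lamp 0.85 [379.5 244.8] 3185 (np.int64(345), np.int64(408), np.int64(180), np.int64(281))
scene eye_upper 0.92 [381.  245.2] 3041 (np.int64(346), np.int64(407), np.int64(181), np.int64(280))
scene eye_lower 0.61 [375.5 246.3] 3123 (np.int64(345), np.int64(407), np.int64(181), np.int64(281))
scene switch_top 0.65 [365.7 257.5] 103 (np.int64(362), np.int64(373), np.int64(254), np.int64(263))
scene rod 0.65 [227.3 344.1] 326 (np.int64(221), np.int64(234), np.int64(322), np.int64(376))
scene rod_tip 0.78 [228.8 349.8] 357 (np.int64(221), np.int64(234), np.int64(322), np.int64(376))
scene rod_top 0.63 [226.3 342.1] 282 (np.int64(221), np.int64(232), np.int64(322), np.int64(375))
scene rod_block 0.55 [233.9 382.5] 2087 (np.int64(207), np.int64(258), np.int64(354), np.int64(414))
scene mug 0.72 [360.5 342.3] 2023 (np.int64(342), np.int64(383), np.int64(314), np.int64(371))
scene case 0.89 [323.1 201.1] 937 (np.int64(304), np.int64(349), np.int64(185), np.int64(22
[... 1435 characters left out ...]
64(288), np.int64(371))
side candle_block 0.93 [350.3 245.4] 1316 (np.int64(327), np.int64(367), np.int64(216), np.int64(267))
side candle_block 0.54 [368.9 181.2] 201 (np.int64(365), np.int64(371), np.int64(159), np.int64(201))
side mug 0.89 [276.1 224.2] 1052 (np.int64(266), np.int64(295), np.int64(204), np.int64(244))
side case 0.58 [314.4 388.5] 2432 (np.int64(280), np.int64(348), np.int64(353), np.int64(422))
side clock 0.74 [431.6 224.2] 765 (np.int64(417), np.int64(441), np.int64(205), np.int64(245))
side clock 0.46 [278.8 222.2] 1031 (np.int64(266), np.int64(294), np.int64(204), np.int64(244))
side jar 0.9 [358.  296.5] 634 (np.int64(343), np.int64(367), np.int64(282), np.int64(312))
```

```bash
cat > b.py <<'E'
from h import *
S,D=ext('scene'),ext('side')
print('cams',ray([320,240],S),ray([320,240],D))
print('rod top', tri([ray([226,323.5],S),ray([368,160.5],D)]))
print('rod on z.185',onz([226,323.5],S,.185),onz([368,160.5],D,.185))
print('switch',onz([367.5,258.5],S,.037))
a=cv2.imread('pics/scene0.png')[160:430,120:430]; b=cv2.imread('pics/side0.png')[150:420,190:450]
f=lambda i:cv2.resize(i,(400,int(400*i.shape[0]/i.shape[1])),interpolation=cv2.INTER_CUBIC)
a,b=f(a),f(b); h=max(len(a),len(b)); p=lambda i:np.vstack([i,np.zeros((h-len(i),400,3),np.uint8)])
cv2.imwrite('pics/m1.png',np.hstack([p(a),p(b)])); print(h)
E
python3 b.py
```

```text
cams (array([ 1.02692022, -0.83971465,  0.84631758]), array([-0.43645082,  0.68199898, -0.58684587])) (array([-0.04097205,  0.95006178,  0.81660814]), array([ 0.40654417, -0.74386758, -0.53045533]))
rod top [ 0.52791506 -0.35489426  0.1820254 ]
rod on z.185 [ 0.53024529 -0.35703756  0.185     ] [ 0.52519331 -0.34887369  0.185     ]
switch [0.55993592 0.09820882 0.037     ]
415
```

View pics/m1.png

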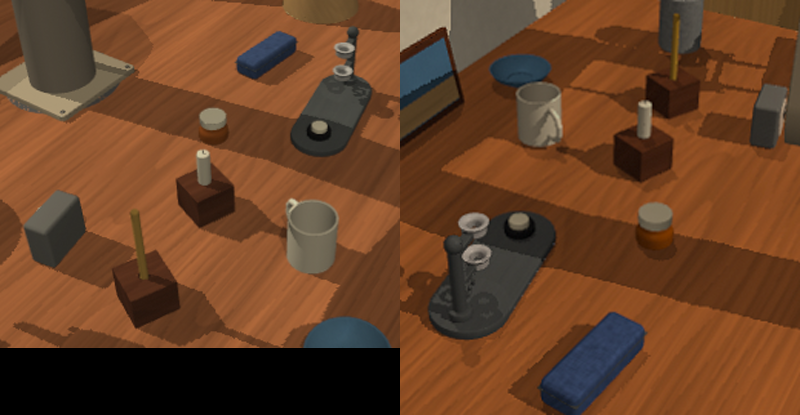

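The left half (scene) shows the rod in its block at about (228,345), the candle in another block, and the lamp with its switch at (367,258) and its eyes at (387,197) and (386,215). The right half (side) shows the eyes at (238,294) and (239,315), the switch at (267,295), and the rod top at (368,160).

```bash
cat > c.py <<'E'
from h import *
from scipy.optimize import least_squares
S,D=ext('scene'),ext('side')
sw=[[367.2,258.4],[266.7,295]];eu=[[386.6,197.2],[238.1,294.3]];el=[[385.8,215],[239.4,315.1]]
for n,p,z in (('sw',sw,.037),('eu',eu,.128),('el',el,.076),('rodtop',[[226,323.5],[368,160.5]],.185)): print(n,onz(p[0],S,z)[:2],onz(p[1],D,z)[:2],tri([ray(p[0],S),ray(p[1],D)]))
def pts(v): 
    c,s=np.cos(v[2]),np.sin(v[2]); return np.array([[v[0]-s*y,v[1]+c*y,z] for y,z in ((-.085,.037),(.05,.128),(.05,.076))])
f=lambda v: np.r_[(proj(pts(v),S)-np.array([sw[0],eu[0],el[0]])).ravel(),(proj(pts(v),D)-np.array([sw[1],eu[1],el[1]])).ravel()]
for g in (0,2,-2):
    r=least_squares(f,[.58,.15,g]); print(r.x,np.degrees(r.x[2]),r.cost)
print(np.round(f(r.x),1)); print(pts(r.x))
s=robot.read_state(); R=Ro.from_rotvec(s['orientation']).as_matrix(); print(R.round(3))
# other things: rough
for n,p,q in (('mug',[362,320],[278,210]),('candle',[278,279],[348.5,216]),('clock',[165,315],[430,207]),('jar',[285.5,247],[359,286]),('case',[325,193],[315,375])):
    print(n,tri([ray(p,S),ray(q,D)]).round(3))
E
python3 c.py; python3 -c "
from plant import robot;print(robot.camera_model('wrist'))"
```

```text
sw [0.55914984 0.0981675 ] [0.54796438 0.11572865] [0.55428708 0.1072714  0.02898737]
eu [0.53434575 0.23384814] [0.52905782 0.23916083] [0.53199743 0.23688057 0.12551294]
el [0.53586903 0.23423644] [0.529623   0.24005616] [0.53308336 0.23757328 0.0729873 ]
rodtop [ 0.53024529 -0.35703756] [ 0.52519331 -0.34887369] [ 0.52791506 -0.35489426  0.1820254 ]
[0.53986979 0.18949346 0.17303104] 9.913948517501373 10.668986172588392
[0.53986979 0.18949346 0.17303106] 9.913949501550844 10.66898617258934
[0.53986979 0.18949346 0.17303106] 9.913949546685192 10.668986172589436
[-0.2 -2.3 -0.2 -1.2 -0.8 -1.4  0.  -3.3 -0.8 -0.5 -0.3 -0.6]
[[0.55450415 0.10576273 0.037     ]
 [0.53126135 0.23874683 0.128     ]
 [0.53126135 0.23874683 0.076     ]]
[[ 0.969  0.247  0.   ]
 [ 0.247 -0.969 -0.   ]
 [ 0.     0.    -1.   ]]
mug [ 0.677 -0.14   0.092]
candle [ 0.486 -0.156  0.121]
clock [ 0.343 -0.339  0.096]
jar [0.379 0.011 0.055]
case [0.328 0.283 0.048]
{'fx': 358.31910597592673, 'fy': 358.31910597592673, 'cx': 317.1744696229406, 'cy': 241.2472715795497, 'dist': array([-0.06420418,  0.        ,  0.        ,  0.        ,  0.        ]), 'mount': array([[-2.32285281e-04, -9.58180311e-01, -2.86165052e-01,
         7.95726286e-02],
       [ 9.99999815e-01, -6.17738410e-05, -6.04877356e-04,
         4.33151819e-04],
       [ 5.61904059e-04, -2.86165140e-01,  9.58180149e-01,
        -1.66940859e-01],
       [ 0.00000000e+00,  0.00000000e+00,  0.00000000e+00,
         1.00000000e+00]])}
```

Request:
carry_out(
  rows=[
    [0.042,-0.042,0,0,0,-7.1],
    [0.084,-0.084,0,0,0,-14.2],
    [0.126,-0.126,0,0,0,-21.3],
    [0.168,-0.168,0,0,0,-28.4],
    [0.21,-0.21,0,0,0,-35.5],
    [0.252,-0.252,0,0,0,-42.6],
    [0.294,-0.294,0,0,0,-49.7],
    [0.336,-0.336,0,0,0,-56.8],
    [0.378,-0.378,0,0,0,-63.9],
    [0.42,-0.42,0,0,0,-71],
    [0.462,-0.462,0,0,0,-78.1],
    [0.504,-0.504,0,0,0,-85.2],
  ],
  jaw=255,
  force=20,
)

```text
t: 3.6
tool_pos: [0.513, 0.0335, 0.219]
orientation: [2.024, 2.402, 0.001]
force: [0.6, -0.1, 0.2]
opening: 0.0004
gripper_force: 0.0
```

```bash
cat > d.py <<'E'
from h import *
s=robot.read_state(); E=ext('wrist',s); im=save('wrist','w1')
print(s['t'],s['tool_pos'],s['orientation'],s['force'],Ro.from_rotvec(s['orientation']).as_matrix().round(3).tolist())
for n in ('switch_top','lamp'):
    for q in robot.outline_of('wrist',n)[:2]:
        ys,xs=np.nonzero(q['pixels']); print(n,q['conf'],q['pixel'],len(xs),xs.min(),xs.max(),ys.min(),ys.max())
P=[[.5545,.1058,.037],[.5313,.2387,.128],[.5313,.2387,.076]]
print(proj(P,E))
E
python3 d.py
```

```text
3.6 [0.51300167 0.03349292 0.21896506] [2.02386873e+00 2.40164034e+00 6.98541295e-04] [ 0.61506946 -0.07019803  0.18671603] [[-0.169, 0.986, 0.001], [0.986, 0.169, -0.0], [-0.0, 0.001, -1.0]]
switch_top 0.81 [369.9, 149.2] 783 355 386 135 165
lamp 0.95 [373.4, 88.9] 20908 314 430 0 198
[[373.1881223  151.60927091]
 [401.37291804 -58.75461787]
 [386.33276271 -24.67693827]]
```

View pics/w1.png

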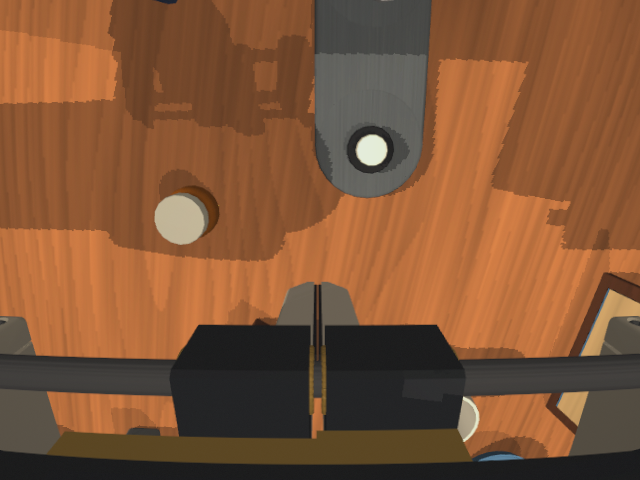

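The wrist view shows the white switch at (371,150) on the lamp's foot, and the fingers shut at (318,290).

Run:
```python
from h import *
s=robot.read_state(); E=ext('wrist',s); R=Ro.from_rotvec(s['orientation']).as_matrix()
X=onz([371,150],E,.037); print(X, R.T@(X-s['tool_pos']))
a=[onz(p,E,.015) for p in ([315,60],[315,130],[430.5,10],[426,100])]; print(np.round(a,4))
for i in (0,2): d=a[i]-a[i+1]; print(np.degrees(np.arctan2(d[1],d[0]))-90)
```

```text
[0.55124598 0.10759106 0.037     ] [0.06581688 0.05073118 0.18122988]
[[0.4848 0.1805 0.015 ]
 [0.4957 0.1168 0.015 ]
 [0.5833 0.2431 0.015 ]
 [0.5979 0.1639 0.015 ]]
9.69123030971717
10.417882622413146
```

Request:
carry_out(
  rows=[
    [0.035,0.027,0.02,0,0,0],
    [0.066,0.051,0.05,0,0,0],
    [0.066,0.051,0.1,0,0,0],
    [0.066,0.051,0.14,0,0,0],
    [0.066,0.051,0.165,0,0,0],
    [0.066,0.051,0.175,0,0,0],
    [0.066,0.051,0.175,0,0,0],
  ],
)

```text
t: 4.62
tool_pos: [0.5513, 0.1043, 0.0437]
orientation: [-2.031, -2.396, 0.001]
force: [-0.1, -0.7, 1.4]
opening: 0.0005
gripper_force: 0.0
```

Request:
carry_out(
  rows=[
    [0,0,0.004,0,0,0],
    [0,0,0.007,0,0,0],
    [0,0,0.01,0,0,0],
    [0,0,0.01,0,0,0],
  ],
)

```text
t: 5.12
tool_pos: [0.5523, 0.1051, 0.0342]
orientation: [2.029, 2.397, 0.002]
force: [0.7, 0.0, 2.8]
opening: 0.0002
gripper_force: 1.5
```

Request:
carry_out(
  rows=[
    [0,0,0.002,0,0,0],
    [0,0,0.004,0,0,0],
    [0,0,0.0045,0,0,0],
    [0,0,0.0045,0,0,0],
  ],
)

```text
t: 5.62
tool_pos: [0.5524, 0.1051, 0.0311]
orientation: [2.029, 2.397, 0.001]
force: [-5.6, -1.9, 16.8]
opening: 0.0004
gripper_force: 8.7
```

Request:
carry_out(
  rows=[
    [0,0,0.001,0,0,0],
    [0,0,0.001,0,0,0],
  ],
)

```text
t: 5.88
tool_pos: [0.5525, 0.1051, 0.0309]
orientation: [2.029, 2.397, 0.001]
force: [-8.2, -2.8, 24.9]
opening: 0.0005
gripper_force: 12.6
```

Run:
```python
from h import *
s=robot.read_state(); print(s['force'],s['tool_pos'])
a=save('scene','s2')[235:285,340:395]; b=save('side','d2')[270:330,225:300]
cv2.imwrite('pics/m2.png',np.hstack([cv2.resize(i,(400,400),interpolation=cv2.INTER_CUBIC) for i in (a,b)])[:,:,::-1])
```

```text
[-8.16674671 -2.79147052 24.89409377] [0.55247505 0.10511602 0.03094096]
```

View pics/m2.png

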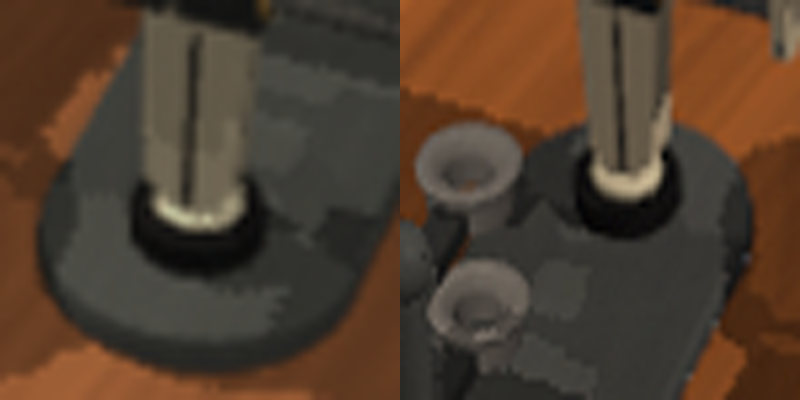

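The fingers sit on the white button inside the housing (scene ~(367,258)). It is held on its stop at 6 mm and 25 N, so it is fully down. Next I release it and go to look at the eyes from above.

Request:
carry_out(
  rows=[
    [0,0,-0.02,0,0,0],
    [0,0,-0.07,0,0,0],
    [0,0,-0.13,0,0,0],
    [0.01,0,-0.19,0,0,0],
    [0.05,0,-0.23,0,0,0],
    [0.09,0,-0.23,0,0,0],
    [0.09,0,-0.23,0,0,0],
    [0.09,0,-0.23,0,0,0],
  ],
)

```text
t: 6.98
tool_pos: [0.5361, 0.1935, 0.2573]
orientation: [-2.028, -2.398, 0.003]
force: [-0.1, -0.5, -0.4]
opening: 0.0006
gripper_force: 0.0
```

```bash
cat > e.py <<'E'
from h import *
s=robot.read_state(); E=ext('wrist',s); im=save('wrist','w3')
print(s['t'],s['tool_pos'],s['force'])
P=[[.5513,.1076,.037],[.5313,.2387,.128],[.5313,.2387,.076]]
print(proj(P,E))
for n in ('switch_top',):
    for q in robot.outline_of('wrist',n)[:2]:
        ys,xs=np.nonzero(q['pixels']); print(n,q['conf'],q['pixel'],len(xs),xs.min(),xs.max(),ys.min(),ys.max())
E
python3 e.py
```

```text
6.975 [0.5360543  0.19354956 0.25728508] [-0.11242744 -0.52453666 -0.3997375 ]
[[318.44553041 283.20076627]
 [321.15836747 177.87574254]
 [320.7061075  171.63336799]]
switch_top 0.64 [319.7, 277.0] 274 308 333 270 284
```

View pics/w3.png

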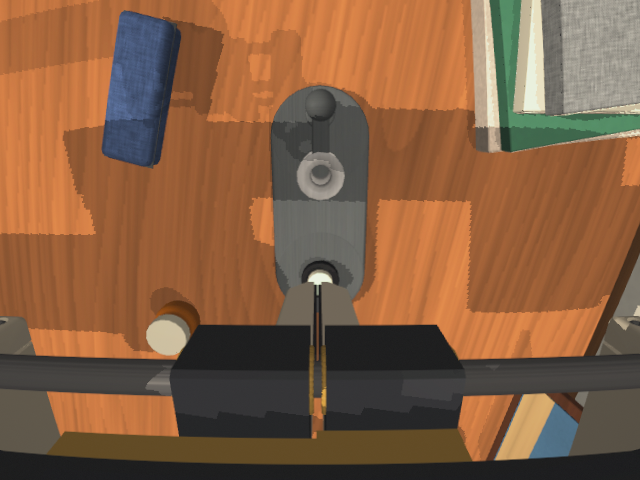

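The wrist view shows the upper eye's rim centred near (320.5,176), with the switch back up at about (319,276). I'll fit the rim, then plan the trip to the rod.

Run:
```python
from h import *
s=robot.read_state(); E=ext('wrist',s); R=Ro.from_rotvec(s['orientation']).as_matrix()
g=cv2.imread('pics/w3.png',0)
m=((g>110)*255).astype(np.uint8); m[:145]=0; m[210:]=0; m[:,:290]=0; m[:,352:]=0
c=max(cv2.findContours(m,0,2)[0],key=cv2.contourArea); e=cv2.fitEllipse(cv2.convexHull(c)); print(e)
# predict rim ellipse for candidate centre & refine
X=onz(e[0],E,.128); 
for k in range(3):
    th=np.linspace(0,6.28,60); C=np.c_[X[0]+.0205*np.cos(th),X[1]+.0205*np.sin(th),.128+0*th]
    p=cv2.fitEllipse(proj(C,E).astype(np.float32)); X=X+onz(e[0],E,.128)-onz(p[0],E,.128)
print(p,X)
T=np.array([.528,-.354,.3]); print('to rod (tool)',R.T@(T-s['tool_pos']))
print(proj([[X[0],X[1],.128],[X[0],X[1],.076]],E))
```

```text
((320.12139892578125, 174.97242736816406), (47.15415573120117, 49.85302734375), 176.05245971679688)
((320.12139892578125, 174.97242736816406), (50.01753234863281, 50.36079788208008), 7.312427043914795) [0.53053324 0.23990581 0.128     ]
to rod (tool) [-0.53809425 -0.09828584 -0.04229507]
[[320.11959895 175.41178101]
 [319.80730656 169.52202859]]
```

Request:
carry_out(
  rows=[
    [-0.04,-0.007,0,0,0,0],
    [-0.09,-0.015,0,0,0,0],
    [-0.145,-0.024,0,0,0,0],
    [-0.2,-0.033,0,0,0,0],
    [-0.255,-0.042,0,0,0,0],
    [-0.31,-0.051,0,0,0,0],
    [-0.365,-0.06,0,0,0,0],
    [-0.42,-0.069,0,0,0,0],
    [-0.475,-0.078,0,0,0,0],
    [-0.53,-0.087,0,0,0,0],
    [-0.57,-0.094,0,0,0,0],
    [-0.595,-0.098,0,0,0,0],
  ],
  jaw=0,
)

```text
t: 8.57
tool_pos: [0.5365, -0.4122, 0.2571]
orientation: [-2.033, -2.393, 0.0]
force: [0.4, -0.5, -1.1]
opening: 0.0931
gripper_force: 0.0
```

Request:
carry_out(
  rows=[
    [0,0,0,0,0,0],
    [0,0,0,0,0,0],
    [0,0,0,0,0,0],
  ],
)

```text
t: 8.95
tool_pos: [0.5384, -0.4083, 0.2583]
orientation: [-2.029, -2.399, -0.0]
force: [1.7, 0.4, -0.2]
opening: 0.0932
gripper_force: 0.0
```

Run:
```python
from h import *
s=robot.read_state(); E=ext('wrist',s); im=save('wrist','w4')
print(s['t'],s['tool_pos'],s['opening'],Ro.from_rotvec(s['orientation']).as_matrix().round(4).tolist())
print(proj([[.528,-.354,.185],[.528,-.354,.06]],E))
for n in ('rod','rod_top','rod_block'):
    for q in robot.outline_of('wrist',n)[:2]:
        ys,xs=np.nonzero(q['pixels']); print(n,q['conf'],q['pixel'],len(xs),xs.min(),xs.max(),ys.min(),ys.max())
```

```text
8.95 [ 0.5383922  -0.40830111  0.25827453] 0.09320182469197624 [[-0.166, 0.9861, 0.0], [0.9861, 0.166, 0.0002], [0.0002, 0.0, -1.0]]
[[315.61374339 172.59251277]
 [316.20295816 160.03104962]]
rod 0.66 [312.3, 172.1] 419 302 319 157 187
rod_top 0.89 [312.5, 172.8] 417 302 319 157 186
rod_block 0.92 [318.7, 157.2] 4695 265 360 114 210
```

View pics/w4.png

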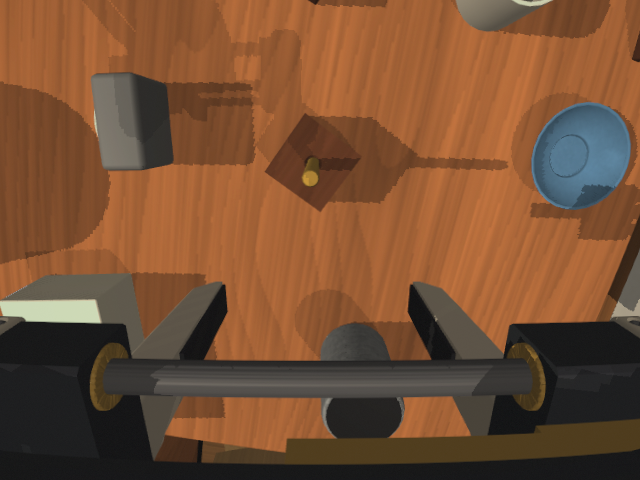

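The wrist view shows the rod's top face at about (310.5,178), with the block beneath it. A grey upright thing shows at (362,380) under the gripper, so I'll check where it stands.

Run:
```python
from h import *
s=robot.read_state(); E=ext('wrist',s); R=Ro.from_rotvec(s['orientation']).as_matrix()
im=cv2.imread('pics/w4.png'); h=cv2.cvtColor(im,cv2.COLOR_BGR2HSV)
X=onz([310.5,178.5],E,.185); print('rod',X,R.T@(X-s['tool_pos']))
B=onz([312.5,162],E,.06);print('block centre by net/hole',B)
print('block corners',[onz(p,E,.06).round(3).tolist() for p in ([305,114],[360,159],[320,211],[265,171])])
print('grey base',onz([353,350],E,0)); 
for z in (.05,.1,.15,.2): print(z,onz([364,415],E,z).round(3))
c=im[140:200,280:345]; cv2.imwrite('pics/rod.png',cv2.resize(c,(650,600),interpolation=cv2.INTER_CUBIC))
```

```text
rod [ 0.52548006 -0.3586612   0.185     ] [ 0.05134284 -0.0046493   0.07344365]
block centre by net/hole [ 0.52489525 -0.35681534  0.06      ]
block corners [[0.51, -0.313, 0.06], [0.571, -0.346, 0.06], [0.541, -0.405, 0.06], [0.479, -0.373, 0.06]]
grey base [ 0.62048038 -0.60064563  0.        ]
0.05 [ 0.643 -0.663  0.05 ]
0.1 [ 0.627 -0.619  0.1  ]
0.15 [ 0.612 -0.575  0.15 ]
0.2 [ 0.596 -0.53   0.2  ]
```

View pics/rod.png

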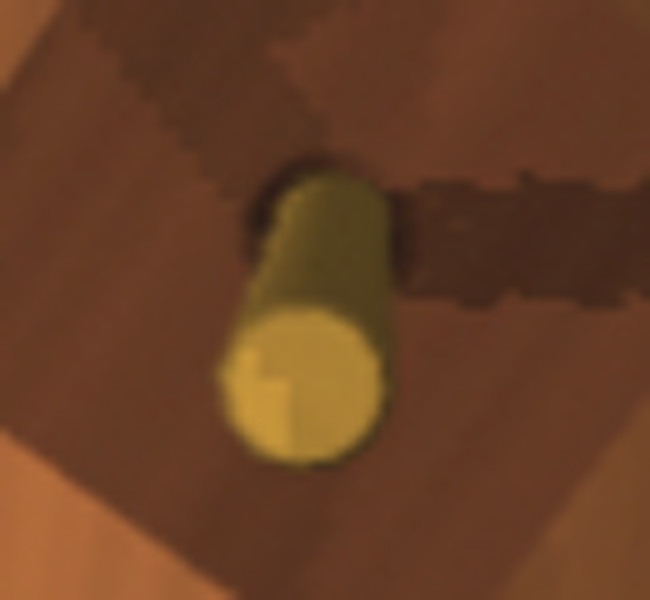

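The crop shows the rod's round top face centred at (310.2,178.5) in the full picture, with the rod standing in the hole. The computed shift is (0.051, -0.005), then 0.12 down.

Request:
carry_out(
  rows=[
    [0.025,-0.002,0,0,0,0],
    [0.051,-0.005,0,0,0,0],
    [0.051,-0.005,0.01,0,0,0],
    [0.051,-0.005,0.04,0,0,0],
    [0.051,-0.005,0.07,0,0,0],
    [0.051,-0.005,0.1,0,0,0],
    [0.051,-0.005,0.115,0,0,0],
    [0.051,-0.005,0.12,0,0,0],
    [0.051,-0.005,0.12,0,0,0],
    [0.051,-0.005,0.12,0,0,0],
  ],
)

```text
t: 10.4
tool_pos: [0.5257, -0.3603, 0.1397]
orientation: [2.028, 2.396, 0.0]
force: [-0.1, 0.2, 0.4]
opening: 0.0931
gripper_force: 0.0
```

Request:
carry_out(
  rows=[
    [0,0,0,0,0,0],
    [0,0,0,0,0,0],
    [0,0,0,0,0,0],
    [0,0,0,0,0,0],
    [0,0,0,0,0,0],
    [0,0,0,0,0,0],
    [0,0,0,0,0,0],
    [0,0,0,0,0,0],
  ],
  jaw=255,
  force=30,
)

```text
t: 11.4
tool_pos: [0.5249, -0.3597, 0.1381]
orientation: [-2.03, -2.398, -0.0]
force: [-0.2, 0.1, 0.1]
opening: 0.0179
gripper_force: 0.0
```

Request:
carry_out(
  rows=[
    [0,0,0,0,0,0],
    [0,0,0,0,0,0],
    [0,0,0,0,0,0],
    [0,0,0,0,0,0],
    [0,0,0,0,0,0],
  ],
)

```text
t: 12.02
tool_pos: [0.525, -0.3597, 0.1381]
orientation: [2.03, 2.398, 0.0]
force: [0.3, -0.0, -1.3]
opening: 0.0112
gripper_force: 30.0
```

Request:
carry_out(
  rows=[
    [0,0,-0.008,0,0,0],
    [0,0,-0.02,0,0,0],
    [0,0,-0.035,0,0,0],
    [0,0,-0.05,0,0,0],
    [0,0,-0.05,0,0,0],
  ],
)

```text
t: 12.65
tool_pos: [0.5259, -0.3605, 0.1909]
orientation: [2.027, 2.395, 0.0]
force: [0.2, 0.3, -0.7]
opening: 0.0115
gripper_force: 30.0
```

Request:
carry_out(
  rows=[
    [0,0,-0.03,0,0,0],
    [0,0,-0.07,0,0,0],
    [0,0,-0.1,0,0,0],
    [0.03,0.005,-0.102,0,0,0],
    [0.08,0.014,-0.102,0,0,0],
    [0.13,0.023,-0.102,0,0,0],
    [0.18,0.032,-0.102,0,0,0],
    [0.23,0.041,-0.102,0,0,0],
    [0.28,0.05,-0.102,0,0,0],
    [0.33,0.059,-0.102,0,0,0],
    [0.38,0.068,-0.102,0,0,0],
    [0.43,0.077,-0.102,0,0,0],
  ],
)

```text
t: 14.15
tool_pos: [0.5294, 0.0787, 0.2898]
orientation: [-2.03, -2.398, 0.0]
force: [1.0, -1.1, -1.6]
opening: 0.0111
gripper_force: 30.0
```

Request:
carry_out(
  rows=[
    [0.04,0.007,0,0,0,0],
    [0.08,0.014,0,0,0,0],
    [0.11,0.019,0,0,0,0],
    [0.135,0.024,0,0,0,0],
    [0.15,0.027,0,0,0,0],
    [0.16,0.028,0,0,0,0],
    [0.16,0.028,0,0,0,0],
    [0.16,0.028,0,0,0,0],
    [0.16,0.028,0,0,0,0],
  ],
)

```text
t: 15.28
tool_pos: [0.5312, 0.2388, 0.2902]
orientation: [2.031, 2.397, 0.0]
force: [0.1, -0.3, -1.9]
opening: 0.0111
gripper_force: 30.0
```

```bash
cat > f.py <<'E'
from h import *
import sys
s=robot.read_state(); print(s['t'],s['tool_pos'],s['opening'],s['gripper_force'],s['force'],Ro.from_rotvec(s['orientation']).as_matrix().round(4).tolist())
n=sys.argv[1]; g=s['tool_pos']; tip=[g[0],g[1],g[2]-.123]
crops=[]
for c in ('scene','side'):
    im=save(c,c+n); E=ext(c)
    print(c,'pred tip',proj([tip],E).round(1),'pred eyes',proj([[.5305,.2395,.128],[.5305,.2395,.076]],E).round(1).tolist())
    u,v=proj([[.5305,.2395,.12]],E)[0].astype(int); a,b=u-30,v-42; print('crop origin',a,b,'scale',400/60)
    crops.append(cv2.resize(im[b:b+72,a:a+60],(400,480),interpolation=cv2.INTER_CUBIC))
    r=robot.outline_of(c,'rod')
    for q in r[:1]:
        ys,xs=np.nonzero(q['pixels']); k=ys>=ys.max()-3; print('net rod',round(q['conf'],2),len(xs),xs.min(),xs.max(),ys.min(),ys.max(),'low end x',xs[k].mean())
cv2.imwrite(f'pics/m{n}.png',np.hstack(crops)[:,:,::-1])
E
python3 f.py 5
```

```text
15.275 [0.53117598 0.23884006 0.29023354] 0.01111206478915454 29.99939406174235 [ 0.11648089 -0.32261677 -1.86049435] [[-0.1643, 0.9864, 0.0002], [0.9864, 0.1643, -0.0001], [-0.0001, 0.0001, -1.0]]
scene pred tip [[387.5 182.1]] pred eyes [[386.3, 195.7], [384.9, 213.4]]
crop origin 356 156 scale 6.666666666666667
net rod 0.7 308 387 393 117 183 low end x 388.4
side pred tip [[235.9 277.6]] pred eyes [[237.4, 294.2], [239.2, 314.8]]
crop origin 207 255 scale 6.666666666666667
net rod 0.93 504 227 238 200 279 low end x 235.0
```

View pics/m5.png

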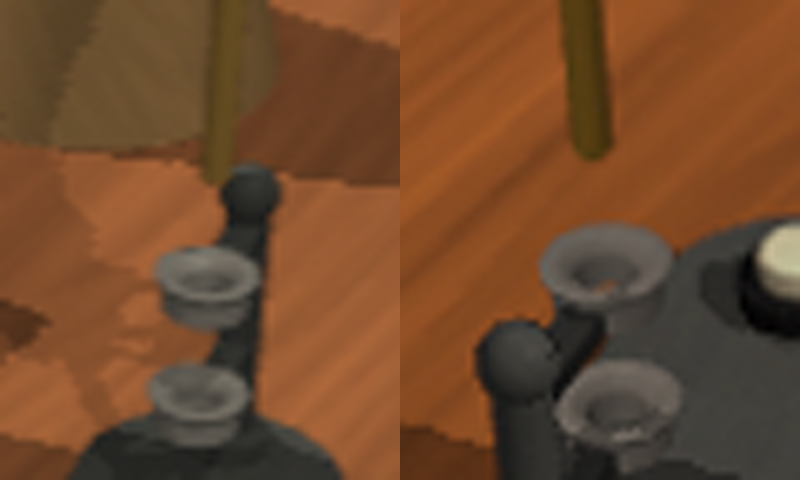

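The tip hangs just above the upper eye: tip (388,183) and mouth (387,197) in scene, tip (236,278) and mouth (238,294.5) in side. Measured against prediction this is within about 1 mm, so I shift 1 mm and lower in stages.

Request:
carry_out(
  rows=[
    [0,-0.001,0,0,0,0],
    [0,-0.001,0.01,0,0,0],
    [0,-0.001,0.02,0,0,0],
    [0,-0.001,0.03,0,0,0],
    [0,-0.001,0.036,0,0,0],
    [0,-0.001,0.042,0,0,0],
    [0,-0.001,0.048,0,0,0],
    [0,-0.001,0.054,0,0,0],
    [0,-0.001,0.06,0,0,0],
    [0,-0.001,0.06,0,0,0],
  ],
)

```text
t: 16.73
tool_pos: [0.5297, 0.2393, 0.2294]
orientation: [-2.029, -2.398, 0.001]
force: [-0.6, -0.0, -1.1]
opening: 0.0113
gripper_force: 30.0
```

```bash
python3 f.py 6
```

```text
16.725 [0.52968014 0.23928151 0.2294293 ] 0.011272131967699061 29.99953104648739 [-0.6162173  -0.02068965 -1.07517288] [[-0.1653, 0.9862, -0.001], [0.9862, 0.1653, -0.0004], [-0.0002, -0.0011, -1.0]]
scene pred tip [[385.3 203.1]] pred eyes [[386.3, 195.7], [384.9, 213.4]]
crop origin 356 156 scale 6.666666666666667
net rod 0.74 297 386 392 141 197 low end x 387.15384615384613
side pred tip [[238.6 302.9]] pred eyes [[237.4, 294.2], [239.2, 314.8]]
crop origin 207 255 scale 6.666666666666667
net rod 0.69 401 230 240 229 296 low end x 237.5
```

View pics/m6.png

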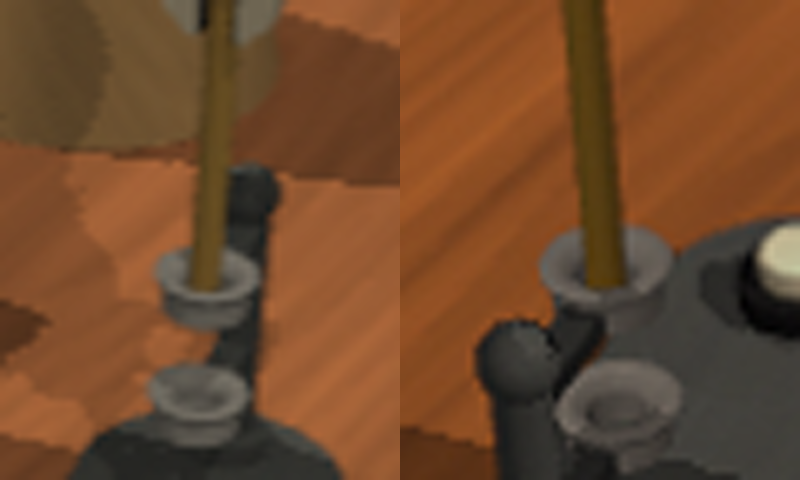

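The rod is inside the upper eye, centred in both views and without contact force. I carry on down.

Request:
carry_out(
  rows=[
    [0,0,0.006,0,0,0],
    [0,0,0.012,0,0,0],
    [0,0,0.018,0,0,0],
    [0,0,0.024,0,0,0],
    [0,0,0.03,0,0,0],
    [0,0,0.035,0,0,0],
    [0,0,0.04,0,0,0],
    [0,0,0.04,0,0,0],
  ],
)

```text
t: 17.92
tool_pos: [0.5297, 0.2393, 0.1896]
orientation: [-2.029, -2.398, 0.001]
force: [0.1, -0.2, -2.1]
opening: 0.0113
gripper_force: 30.0
```

Request:
carry_out(
  rows=[
    [0,0,0.005,0,0,0],
    [0,0,0.01,0,0,0],
    [0,0,0.015,0,0,0],
    [0,0,0.02,0,0,0],
    [0,0,0.023,0,0,0],
    [0,0,0.023,0,0,0],
    [0,0,0.023,0,0,0],
    [0,0,0.023,0,0,0],
  ],
)

```text
t: 18.92
tool_pos: [0.5302, 0.2394, 0.1674]
orientation: [2.03, 2.398, 0.001]
force: [0.4, -0.6, -0.7]
opening: 0.0112
gripper_force: 30.0
```

```bash
python3 f.py 7
```

```text
18.925 [0.53018041 0.23942939 0.16741271] 0.011198948240262942 29.999604541808367 [ 0.37424354 -0.59746775 -0.73250855] [[-0.1652, 0.9863, 0.0004], [0.9863, 0.1652, 0.0002], [0.0001, 0.0004, -1.0]]
scene pred tip [[383.9 223.7]] pred eyes [[386.3, 195.7], [384.9, 213.4]]
crop origin 356 156 scale 6.666666666666667
net rod 0.6 178 384 390 166 216 low end x 385.5
side pred tip [[240.4 326.9]] pred eyes [[237.4, 294.2], [239.2, 314.8]]
crop origin 207 255 scale 6.666666666666667
net rod 0.54 284 232 242 257 327 low end x 240.0
```

View pics/m7.png

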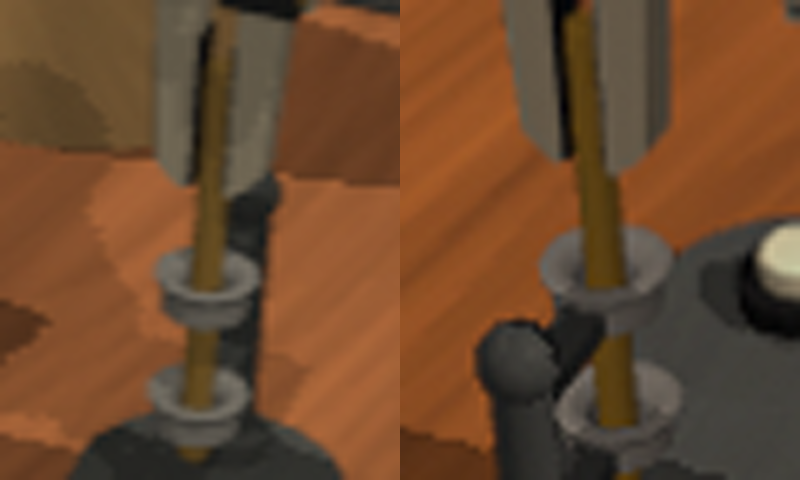

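The rod runs through both eyes. Its tip shows below the lower eye at scene ~(385,224), which matches a tip height of about 44 mm: 16 mm showing, and 29 mm clear of the foot. Handing in.

```bash
python3 -c "
from plant import robot;print(robot.close_job())"
```

```text
the job is handed in; nothing more can be done
None
```

I clicked the lamp's switch fully down and let it come back up. The rod is now through both eyes, held upright in the gripper with about 16 mm showing below the lower eye and about 29 mm clear of the foot. The job was handed in at about 19 s.

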